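Lay a breakfast tray from the sloped bins

ROBOT

A 6-joint arm with a two-finger parallel gripper is mounted at the origin on the work surface. World frame = base frame: x ahead of the robot, y to its left, z up, the work surface at z = 0. Lengths are in m, angles in rad, forces in N, time in s.
With the tool pointing down it reaches from about 0.35 to 0.775 m from the base axis. Payload 7.3 kg.
Tool frame: the origin (TCP) lies on the front face of the gripper's body, between the roots of the fingers; the fingertips stand ahead of it and the grasp point (between the pads) lies 47 mm ahead of it (finger_overhang is the z of the fingertips in the tool frame, in m); z points along the fingers, y is the line along which they close (so a half turn about z gives the same grasp; the last joint's range is limited). The gripper opens to 92 mm and grips with 3 to 60 N. Pads are 19 mm wide; open, the fingers measure 130 mm over their backs; the gripper's body (75 mm by 190 mm) begins 47 mm behind the grasp point.
Start: joints at [0.996, 0.342, 1.524, -0, 1.275, -0.146], TCP at [0.218, 0.477, 0.292] pointing down, gripper open.
Joint ranges: [-2.53, 2.53], [-0.77, 2.02], [0.04, 2.7], [-1, 4.14], [0.28, 2.66], [-3.11, 3.11]. Speed limits (rad/s): [2.57, 2.57, 3.14, 3.14, 3.14, 3.14].

INTERFACE

Orientations are given as [roll, pitch, yaw] about the fixed x, y, z axes, in that order (R = Rz(yaw) Ry(pitch) Rx(roll)).
In Python, from cell import * gives the robot as it stands. The module is installed in compiled form; this text tells all that it offers.
- The arm moves only by the tool arm_command, never from a script. Its argument "series" is a list of rows, each an object of numbers: "x", "y", "z": the shift along the tool's x, y, z in mm; "rx", "ry", "rz": the turn, a rotation vector about the tool's x, y, z in degrees. A call has 1 to 20 rows; each row is the pose to reach, as a shift and turn from the pose commanded when the call began, along the tool's axes at that moment; what a row does not reach only later rows make up. A row lasts 1/10 s, in which the tool goes at most 50 mm and 8.59 degrees, less where a joint would pass 70% of its speed; a pose out of reach is approached as far as the arm can. A call with a gripper value outside its range is refused whole. "hand" is the finger opening in mm, from 0 to 91.8, set as the call begins (left out, the last holds). The fingers move at their own pace and stop on an object; "squeeze" is the grip in N (left out, the last holds). Time passes only in rows, so rows that repeat a pose let the fingers close. It gives the time, the measured TCP pose, the force, the opening and the grip force at its end, in the units of the state.
- observe(): the state, without advancing time (a new reading comes with each control period).
- read_camera(name): name is "scene" or "top" or "wrist"; returns a dict with "pixels" (420x560x3 uint8, blue, green, red), "K" (3x3 intrinsics, pixels), "rvec" (rotation vector, rad) and "tvec" (3), from world to camera coordinates, as OpenCV has them. Camera axes: x right, y down, z forward; pixel columns grow to the right and rows downward; lengths in m; the calibration is good to about 2 mm. A picture is of the moment at which its call begins. There is no depth.
- hand_in(): hands the job in; it is judged then, once.
Trained networks look in a picture, given as the dict that the camera call returned (one of the last four; its "shot" number tells which), for a name from the list of things; names that differ only in an ending like _2 or _b are one class to them, and where a whole thing is asked for, a point or a joint stands for the part that bears it (a point fixed in the world has none). Each returns a list of dicts, best first, with "confidence" (0 to 1); they miss things now and then, are a little off and sometimes report something else, mostly with a low value. They report only what shows in the picture. A call takes as long as a camera call. They do not tell look-alikes from the thing itself.
- boxes_of(picture, query): "point" ([x, y, z] in m, in world coordinates, good to about 4 mm: the middle of the surface that is visible of it).
- trace(picture, query): "pixels" (420x560 bool, what is visible of it).
- mark_of(picture, query): "point" ([x, y, z] in m, in world coordinates, good to about 4 mm: a listed point, or the origin of a listed thing).
The state is a dict: "time": time; "qpos": joint angles; "qvel": joint speeds; "joint_efforts": joint torques, N m; "tool_pos": TCP position; "tool_rot": TCP orientation; "contact_force": force on the tool from outside, world axes, zero at the start; "torque": the same for the moment, N m; "opening": finger opening in m; "grip_force": force on a finger pad.
Only numpy, scipy, OpenCV 4.12 (cv2) and the standard library are available. Lean on these libraries where they do the work, as an engineer would, in place of code of your own. Each camera call takes 0.05 s, during which the arm holds its last target. There are 200 camera calls.

TASK

Lay the breakfast tray for one guest: take the blue egg cup and the brass napkin ring out of their sloped bins and set them down gently, without dropping them, on the bare part of the wooden tray beside the plate, the cup upright and the ring standing on its end with its hole facing up, neither leaning on anything. The glass shelf hangs low over the bins, which face away from the robot, so reach in on a slant from their open far side; leave the steel napkin ring in its bin and do not shift the plate, the jar and tin on the shelf, or the salt shaker.

Things in the scene. Friction and masses are not known exactly. Their poses are not given: they have to be found in the camera images.
- egg_cup: blue china egg cup, 48 mm high, 60 g; foot 42 mm across, waist 26 mm, bowl 45 mm across on the outside between 26 and 48 mm height. Origin: centre of the underside of its foot; z points up its axis out of the mouth. Stands on the floor of a sloped bin at the start, leaning with it, against the bin's front lip (far from the robot)
- brass_ring: brass (yellow) napkin ring, 44 mm outside, 37 mm inside, 28 mm high, 50 g. Origin: centre of its lower end; z along its axis. Stands on end on the floor of a sloped bin at the start, against its front lip
- steel_ring: steel (silver) napkin ring of the same size, in the third bin; stays there. Origin: centre of its lower end
- bin0: one of three like wooden bins in the rack, open box 125 (x) x 124 (y) mm, fixed, leaning 28 deg away from the robot; walls and floor 6 mm thick; from the underside, side and back walls rise 42 mm, front lip (its -x side, the far side seen from the robot) 26 mm. Origin: centre of its underside; z square to its floor, x up the slope, towards the robot. Which bin holds which piece varies
- bin1: one of three like wooden bins in the rack, open box 125 (x) x 124 (y) mm, fixed, leaning 28 deg away from the robot; walls and floor 6 mm thick; from the underside, side and back walls rise 42 mm, front lip (its -x side, the far side seen from the robot) 26 mm. Origin: centre of its underside; z square to its floor, x up the slope, towards the robot. Which bin holds which piece varies
- bin2: one of three like wooden bins in the rack, open box 125 (x) x 124 (y) mm, fixed, leaning 28 deg away from the robot; walls and floor 6 mm thick; from the underside, side and back walls rise 42 mm, front lip (its -x side, the far side seen from the robot) 26 mm. Origin: centre of its underside; z square to its floor, x up the slope, towards the robot. Which bin holds which piece varies
- rack: fixed rack with the three bins and, over their rear halves, a glass shelf 400 mm wide (y). Origin: on the table under the middle bin's origin; x points back towards the robot. Shelf: from x = +4 (thin oak front edge) to x = +124 mm, underside at 168 mm height, top at 182; posts at its rear corners. Bin origins: x = +28, y = -126, 0, +126, z = 70 mm
- shelf_edge (a point): middle of the lower front edge of the glass shelf (168 mm above the table)
- tray: fixed dark wooden tray, 220 (x) x 300 (y) mm, rim 18 mm high and 6 mm thick, floor top 6 mm above the table. Origin: centre of its underside. The plate takes its half towards -y; the half towards +y is bare
- plate: white plate, 124 mm across, 16 mm high, in the tray's -y half. Origin: centre of its underside; leave alone
- jam_jar: amber jam jar with red cap, 60 mm across, 60 mm high, on the glass shelf. Origin: centre of its underside; leave alone
- tin: flat tin, 64 mm across, 45 mm high, on the glass shelf. Origin: centre of its underside; leave alone
- salt_shaker: glass salt shaker, 40 mm across, 85 mm high, on the table. Origin: centre of its underside; leave alone
There are look-alikes about, which are no part of the job. Of the things like the egg_cup, leave any that is purple; of the rest the larger one is meant. Of the things that look like the brass_ring, the larger one is meant.

How it is judged:
At the end, for the whole second after the job is handed in: Egg cup and brass ring both stand on the floor of the tray (their centres at least 25 mm from its outer edges), axes within 0.12 rad of upright, the cup mouth up, neither touching the plate or the other, at rest (x of egg_cup in the frame of tray between -0.085 and 0.085 m and y of egg_cup in the frame of tray between -0.125 and 0.125 m and z of egg_cup in the frame of tray between 0.002 and 0.01 m and angle between the z axis of each of egg_cup, brass_ring and the z axis of tray, either way round below 0.12 rad and linear speed of each of egg_cup, brass_ring below 0.02 m/s and contact force between each of egg_cup, brass_ring and plate below 0.2 N and angle between egg_cup's own z axis and vertical below 0.12 rad and x of brass_ring in the frame of tray between -0.085 and 0.085 m and y of brass_ring in the frame of tray between -0.125 and 0.125 m and z of brass_ring in the frame of tray between 0.002 and 0.038 m and contact force between egg_cup and brass_ring below 0.2 N).
It fails at once if the egg cup is dropped (moves faster than 0.7 m/s while no finger touches it, a fall of about 25 mm) (linear speed of egg_cup above 0.7 m/s and contact force between the fingers and egg_cup below 0.05 N).
It fails at once if the brass ring is dropped (moves faster than 0.7 m/s while no finger touches it, a fall of about 25 mm) (linear speed of brass_ring above 0.7 m/s and contact force between the fingers and brass_ring below 0.05 N).
It fails at once if the steel ring moves more than 60 mm (distance of steel_ring from where it was at the start of the episode above 0.06 m).
It fails at once if the plate, jam jar, tin or salt shaker moves more than 30 mm (distance of any of plate, jam_jar, tin, salt_shaker from where it was at the start of the episode above 0.03 m).
It also fails if it takes over 64 s, if anything falls off the work surface, if the arm or the gripper's body presses on something with over 40 N, if the wrist force passes 120 N, or if a joint passes its speed limit or range.

## Working session

There is one attempt and no reset: what is moved stays moved. The work goes in short steps, Python scripts to look and compute and a tool call to move; the robot and the scene stay as the last step left them, time stands still between calls to the robot, and variables do not carry over. Pictures are saved under pics/ and viewed, at most 10 in all, crops included, and the job is handed in when it is done.

Besides the shell and the picture viewer there is one more tool, called after "Call:" by a JSON object that holds its "method" and its "body". arm_command: Moves the arm, as the interface text tells. Its arguments: {"type":"object","properties":{"series":{"type":"array"},"hand":{"type":"number"},"squeeze":{"type":"number"}},"required":["series"]}

```bash
mkdir -p pics; python3 - <<'E'
from cell import *
import cv2,numpy as np
s=observe();print(s)
P={n:read_camera(n) for n in("scene","top")}
cv2.imwrite("pics/a.png",P["scene"]["pixels"]);cv2.imwrite("pics/b.png",P["top"]["pixels"])
for n,p in P.items():
  print(n,p["K"].tolist(),p["rvec"],p["tvec"])
  for q in["egg_cup","brass_ring","steel_ring","bin0","rack","shelf_edge","tray","plate","jam_jar","tin","salt_shaker"]:
    print(q,[(np.round(m["point"],3).tolist(),round(m["confidence"],2)) for m in mark_of(p,q)])
E
```

```text
{'time': 0.0, 'qpos': array([ 9.95984729e-01,  3.42740413e-01,  1.52505297e+00, -2.12524822e-06,
        1.27541844e+00, -1.46027039e-01]), 'qvel': array([-2.50120344e-04,  2.68469850e-04, -2.32195741e-04,  3.00952470e-05,
        1.76669351e-04, -8.99021183e-04]), 'joint_efforts': array([-2.34065956e-03, -4.31260943e+01, -2.44219494e+01,  7.15523330e-02,
        5.61645732e-02, -9.53702670e-05]), 'tool_pos': array([0.21809113, 0.47719948, 0.29152316]), 'tool_rot': array([-3.13999042e+00, -2.33593166e-04,  2.71280853e+00]), 'contact_force': array([-0.16899602, -0.0302178 , -0.45444116]), 'torque': array([ 0.04290748,  0.0102552 , -0.03718722]), 'grip_force': 0.0, 'opening': 0.09200786427316295}
scene [[424.46037047651714, 0.0, 278.90514720651544], [0.0, 424.46037047651714, 209.19379742387108], [0.0, 0.0, 1.0]] [ 1.15870277  2.50211692 -0.84204322] [ 0.40127762 -0.25071468  1.25201373]
egg_cup [([0.528, 0.287, 0.065], 0.64), ([0.64, 0.257, 0.022], 0.61), ([0.645, 0.346, 0.014], 0.58)]
brass_ring [([0.631, 0.05, 0.018], 0.73)]
steel_ring [([0.511, 0.17, 0.061], 0.57)]
bin0 [([0.462, 0.
[... 464 characters left out ...]
], [0.0, 486.8805279967953, 212.84429797076166], [0.0, 0.0, 1.0]] [ 2.11038722 -2.14762273  0.13644496] [-0.0180928   0.58818607  1.28701448]
egg_cup [([0.532, 0.285, 0.063], 0.8), ([0.642, 0.341, 0.013], 0.69), ([0.638, 0.257, 0.02], 0.57)]
brass_ring [([0.496, 0.045, 0.054], 0.61), ([0.628, 0.051, 0.021], 0.44)]
steel_ring [([0.512, 0.168, 0.062], 0.4)]
bin0 [([0.475, 0.173, 0.073], 0.96), ([0.463, 0.047, 0.07], 0.57)]
rack [([0.512, 0.17, 0.06], 0.51)]
shelf_edge [([0.505, 0.166, 0.171], 0.88)]
tray [([0.521, -0.353, 0.001], 0.74)]
plate [([0.524, -0.425, 0.01], 0.66)]
jam_jar [([0.449, 0.237, 0.178], 0.72)]
tin []
salt_shaker [([0.516, 0.17, 0.058], 0.68), ([0.727, -0.168, 0.004], 0.57)]
```

View pics/a.png

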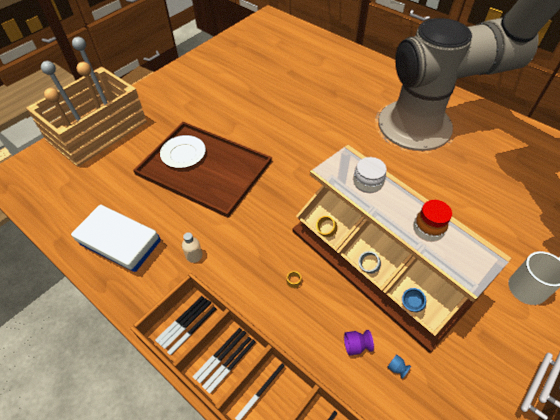

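View pics/b.png

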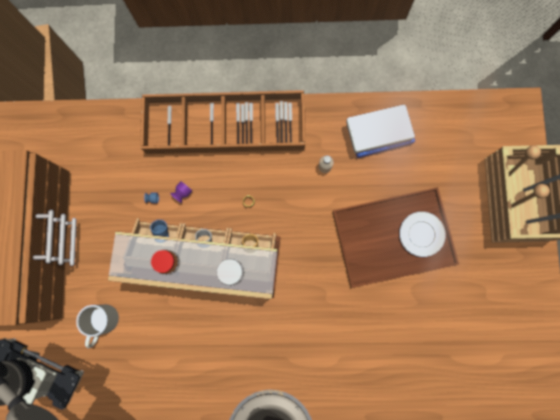

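The scene image shows the blue cup in the left bin at px (413,299), steel in the middle at (370,262) and brass in the right bin at (327,226). The decoys lie loose on the table: purple at (358,342), small blue at (399,366) and small brass at (294,279). The tray is at about (203,167), and its bare half is on the robot's left side. Next I'll fit the rack and tray poses.

```bash
cat > h.py <<'E'
from cell import *
import cv2,numpy as np,json
from scipy.optimize import least_squares
from scipy.spatial.transform import Rotation as Ro
def cur():
    s=observe(); return Ro.from_euler('xyz',s["tool_rot"]),np.array(s["tool_pos"])
def rel(R,p,frm=None):
    "shift mm / rotvec deg from the present (or given) tool pose to R,p"
    R0,p0=frm or cur()
    d=R0.inv().apply(p-p0)*1000; w=(R0.inv()*R).as_rotvec(degrees=True)
    return np.round(d,1),np.round(w,2)
T=np.radians(28)
def rackR(yaw): return Ro.from_euler('z',yaw)
BINR=Ro.from_euler('y',-T)   # bin x=(cos,0,sin), z=(-sin,0,cos)
E
python3 - <<'E'
from h import *
pts={"rack":[[0,0,0]],"shelf_edge":[[.004,0,.168]],"bin0":[[.028,y,.07] for y in(-.126,0,.126)]}
obs=[];pc={k:[] for k in("egg_cup","brass_ring","steel_ring","tray","plate")}
for i in range(4):
  for n in("scene","top"):
    p=read_camera(n)
    for q in pts:
      for m in mark_of(p,q): obs.append((q,m["point"]))
    for q in pc:
      for m in mark_of(p,q): pc[q].append(m["point"])
def res(v,full=False):
    R=rackR(v[2]);r=[];used=[]
    for q,o in obs:
        c=R.apply(np.array(pts[q]))+[v[0],v[1],0]
        d=c-o;d=d[np.argmin((d**2).sum(1))]
        if np.linalg.norm(d)<.03: r.append(d);used.append(q)
        else: r.append(np.ones(3)*.03)
    return np.ravel(r)
f=least_squares(res,[.51,.167,np.radians(172.5)],loss="soft_l1",f_scale=.004)
print(f.x,np.degrees(f.x[2]),len(obs),np.sqrt(np.median(f.fun**2)))
RB=rackR(f.x[2])*BINR;o=rackR(f.x[2]).apply([[.028,y,.07] for y in(-.126,0,.126)])+[f.x[0],f.x[1],0]
print("bins",o.round(4))
for q,near in(("egg_cup",[.53,.286,.063]),("brass_ring",[.496,.046,.056]),("steel_ring",[.512,.169,.06]),("tray",[.52,-.352,0]),("plate",[.525,-.425,.01])):
    a=np.array([x for x in pc[q] if np.linalg.norm(np.array(x)-near)<.025])
    print(q,len(a),a.mean(0).round(4) if len(a) else 0,a.std(0).round(4) if len(a) else 0)
    if len(a) and q[-1] in "pg": 
        i={"egg_cup":0,"steel_ring":1,"brass_ring":2}[q]; print("  in bin",RB.inv().apply(a.mean(0)-o[i]).round(4))
# tray angle from mask, top
p=read_camera("top");t=trace(p,"tray")
if t:
    ys,xs=np.nonzero(t[0]["pixels"]);K=p["K"];R,_=cv2.Rodrigues(p["rvec"])
    px=np.c_[xs,ys].astype(float)
    ray=np.linalg.solve(K,np.c_[px,np.ones(len(px))].T).T@R; c=-R.T@p["tvec"]
    w=c+ray*((.012-c[2])/ray[:,2])[:,None]
    print("tray rect",cv2.minAreaRect((w[:,:2]*1000).astype(np.float32)))
E
python3 -c "
import cell;print([ (k,getattr(cell,k)) for k in dir(cell) if 'over' in k.lower()])"
```

```text
[0.50727832 0.16692264 3.00369665] 172.09914105146936 38 0.002072243715484028
bins [[0.4969 0.2956 0.07  ]
 [0.4795 0.1708 0.07  ]
 [0.4622 0.046  0.07  ]]
egg_cup 8 [0.5306 0.2853 0.0615] [0.002  0.0012 0.0011]
  in bin [-0.0348  0.0055  0.0088]
brass_ring 8 [0.4968 0.0432 0.0578] [0.0019 0.0015 0.0016]
  in bin [-0.0363 -0.0021  0.0055]
steel_ring 8 [0.5127 0.1682 0.0596] [0.002  0.0007 0.0016]
  in bin [-0.0342 -0.002   0.0064]
tray 7 [ 5.200e-01 -3.526e-01  4.000e-04] [0.0017 0.0019 0.0018]
plate 8 [ 0.5249 -0.426   0.0079] [0.0021 0.0015 0.0022]
tray rect ((521.6307983398438, -351.4884948730469), (221.64129638671875, 308.3658752441406), 11.272014617919922)
[('finger_overhang', 0.0655)]
```

```bash
cat >> h.py <<'E'
YAW=3.0037; ORG=np.array([.5073,.1669,0])
RT=rackR(YAW)*BINR*Ro.from_euler('x',np.pi)   # tool in line with the bin
def bin_tcp(by,x,y,z):
    "TCP with grasp point at x,y,z of the bin at rack y=by"
    b=rackR(YAW).apply([.028,by,.07])+ORG
    return b+(rackR(YAW)*BINR).apply([x,y,z+.047])
TY=np.radians(11.3); TO=np.array([.5205,-.352,0])
RD=Ro.from_euler('z',TY+np.pi)*Ro.from_euler('x',np.pi) # tool down, x to robot
def tray_tcp(x,y,z):
    return TO+Ro.from_euler('z',TY).apply([x,y,z+.047])
E
python3 - <<'E'
from h import *
g=bin_tcp(-.126,-.0352,.0055,.043);pre=bin_tcp(-.126,-.0352,.0055,.163)
print(g,pre,rel(RT,pre),rel(RT,g,(RT,pre)))
E
```

```text
[0.56876535 0.28002501 0.13293988] [0.62456719 0.27228121 0.2388936 ] (array([-454.8,  -17.7,   53.3]), array([  4.08,  27.8 , -16.33])) (array([ -0.,   0., 120.]), array([0., 0., 0.]))
```

Call:
{"method": "arm_command", "body": {"series": [{"z": -50},{"z": -100},{"x": -100,"z": -100},{"x": -200,"y": -5,"z": -100,"rx": 1,"ry": 7,"rz": -4},{"x": -300,"y": -10,"z": -80,"rx": 2,"ry": 14,"rz": -8},{"x": -400,"y": -15,"z": -40,"rx": 3,"ry": 21,"rz": -12},{"x": -455,"y": -18,"z": 0,"rx": 4.1,"ry": 27.8,"rz": -16.3},{"x": -455,"y": -18,"z": 0,"rx": 4.1,"ry": 27.8,"rz": -16.3},{"x": -454.8,"y": -17.7,"z": 53.3,"rx": 4.08,"ry": 27.8,"rz": -16.33},{"x": -454.8,"y": -17.7,"z": 53.3,"rx": 4.08,"ry": 27.8,"rz": -16.33},{"x": -454.8,"y": -17.7,"z": 53.3,"rx": 4.08,"ry": 27.8,"rz": -16.33},{"x": -454.8,"y": -17.7,"z": 53.3,"rx": 4.08,"ry": 27.8,"rz": -16.33},{"x": -454.8,"y": -17.7,"z": 53.3,"rx": 4.08,"ry": 27.8,"rz": -16.33},{"x": -454.8,"y": -17.7,"z": 53.3,"rx": 4.08,"ry": 27.8,"rz": -16.33}], "hand": 56, "squeeze": 8}}

```text
invalid input
```

```bash
python3 - <<'E'
from h import *
pre=bin_tcp(-.126,-.0352,.0055,.163);print(rel(RT,pre))
b=rackR(YAW).apply([.028,-.126,.07])+ORG
for i in range(3):
  p=read_camera("wrist")
  for m in mark_of(p,"egg_cup"): print((rackR(YAW)*BINR).inv().apply(np.array(m["point"])-b).round(4),round(m["confidence"],2))
  for m in mark_of(p,"bin0"): print(" bin",(rackR(YAW)*BINR).inv().apply(np.array(m["point"])-b).round(4),round(m["confidence"],2))
cv2.imwrite("pics/c.png",p["pixels"])
E
```

```text
(array([-454.8,  -17.7,   53.3]), array([  4.08,  27.8 , -16.33]))
```

View pics/c.png

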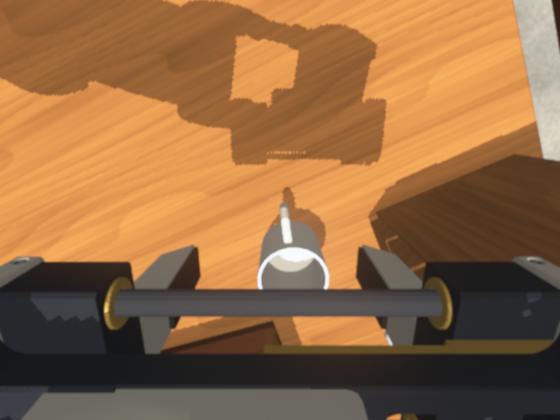

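The move was refused, so the wrist image only shows the mug from the start pose, at about (293,270). I'll retry with all six keys in every row.

Call:
{"method": "arm_command", "body": {"series": [{"x": 0,"y": 0,"z": -50,"rx": 0,"ry": 0,"rz": 0},{"x": 0,"y": 0,"z": -100,"rx": 0,"ry": 0,"rz": 0},{"x": -100,"y": 0,"z": -100,"rx": 0,"ry": 0,"rz": 0},{"x": -200,"y": -5,"z": -100,"rx": 1,"ry": 7,"rz": -4},{"x": -300,"y": -10,"z": -80,"rx": 2,"ry": 14,"rz": -8},{"x": -400,"y": -15,"z": -40,"rx": 3,"ry": 21,"rz": -12},{"x": -455,"y": -18,"z": 0,"rx": 4.1,"ry": 27.8,"rz": -16.3},{"x": -455,"y": -18,"z": 0,"rx": 4.1,"ry": 27.8,"rz": -16.3},{"x": -455,"y": -18,"z": 0,"rx": 4.1,"ry": 27.8,"rz": -16.3},{"x": -455,"y": -18,"z": 0,"rx": 4.1,"ry": 27.8,"rz": -16.3},{"x": -454.8,"y": -17.7,"z": 53.3,"rx": 4.08,"ry": 27.8,"rz": -16.33},{"x": -454.8,"y": -17.7,"z": 53.3,"rx": 4.08,"ry": 27.8,"rz": -16.33},{"x": -454.8,"y": -17.7,"z": 53.3,"rx": 4.08,"ry": 27.8,"rz": -16.33},{"x": -454.8,"y": -17.7,"z": 53.3,"rx": 4.08,"ry": 27.8,"rz": -16.33}], "hand": 56, "squeeze": 8}}

```text
time: 6.75
tool_pos: [0.6247, 0.2717, 0.2368]
tool_rot: [-3.14, -0.492, 3.002]
contact_force: [-0.3, -0.2, 1.2]
opening: 0.056
grip_force: 0.0
```

```bash
python3 - <<'E'
from h import *
pre=bin_tcp(-.126,-.0352,.0055,.163);print(rel(RT,pre))
b=rackR(YAW).apply([.028,-.126,.07])+ORG
p=read_camera("wrist")
for q in("egg_cup","bin0"):
  for m in mark_of(p,q): print(q,(rackR(YAW)*BINR).inv().apply(np.array(m["point"])-b).round(4),round(m["confidence"],2))
cv2.imwrite("pics/d.png",p["pixels"])
E
```

```text
(array([ 1.2,  0.5, -1.7]), array([-0.03, -0.21, -0.09]))
egg_cup [-0.0333  0.0074  0.0046] 0.84
egg_cup [-0.1526  0.0187  0.0211] 0.68
bin0 [ 0.0016 -0.0037 -0.0021] 0.94
bin0 [ 0.0005  0.1257 -0.001 ] 0.6
bin0 [-2.000e-04  2.461e-01 -1.000e-03] 0.58
```

View pics/d.png

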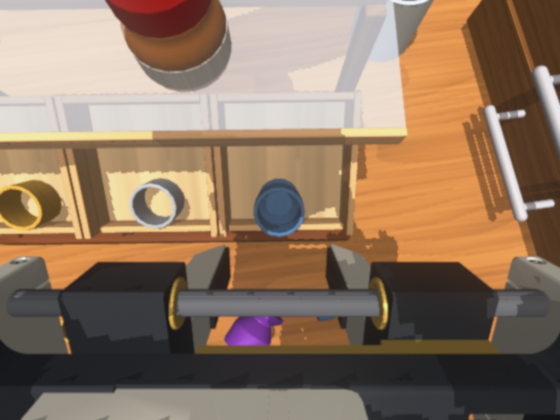

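The wrist view shows the cup at px (279,208), centred between the fingers (about 278) and inside its bin walls (219–350). I'll go in and grip it.

Call:
{"method": "arm_command", "body": {"series": [{"x": 1,"y": 0.5,"z": 30,"rx": 0,"ry": 0,"rz": 0},{"x": 1,"y": 0.5,"z": 60,"rx": 0,"ry": 0,"rz": 0},{"x": 1,"y": 0.5,"z": 80,"rx": 0,"ry": 0,"rz": 0},{"x": 1,"y": 0.5,"z": 95,"rx": 0,"ry": 0,"rz": 0},{"x": 1,"y": 0.5,"z": 108,"rx": 0,"ry": 0,"rz": 0},{"x": 1,"y": 0.5,"z": 118,"rx": 0,"ry": 0,"rz": 0},{"x": 1,"y": 0.5,"z": 118,"rx": 0,"ry": 0,"rz": 0},{"x": 1,"y": 0.5,"z": 118,"rx": 0,"ry": 0,"rz": 0}]}}

```text
time: 7.7
tool_pos: [0.5691, 0.281, 0.1367]
tool_rot: [3.141, -0.487, 3.005]
contact_force: [-0.0, 0.4, 0.2]
opening: 0.0562
grip_force: 0.0
```

Call:
{"method": "arm_command", "body": {"series": [{"x": 0,"y": 0,"z": 0,"rx": 0,"ry": 0,"rz": 0},{"x": 0,"y": 0,"z": 0,"rx": 0,"ry": 0,"rz": 0},{"x": 0,"y": 0,"z": 0,"rx": 0,"ry": 0,"rz": 0},{"x": 0,"y": 0,"z": 0,"rx": 0,"ry": 0,"rz": 0},{"x": 0,"y": 0,"z": 0,"rx": 0,"ry": 0,"rz": 0},{"x": 0,"y": 0,"z": 0,"rx": 0,"ry": 0,"rz": 0}], "hand": 40, "squeeze": 12}}

```text
time: 8.3
tool_pos: [0.5693, 0.2804, 0.1358]
tool_rot: [3.141, -0.487, 3.004]
contact_force: [2.4, -1.2, 6.1]
opening: 0.0434
grip_force: 12.0
```

```bash
python3 - <<'E'
from h import *
print(rel(RT,bin_tcp(-.126,-.0352,.0055,.043)))
p=read_camera("wrist");cv2.imwrite("pics/e.png",p["pixels"])
E
```

```text
(array([-0.9, -0.5,  2.8]), array([ 0.03,  0.07, -0.01]))
```

Call:
{"method": "arm_command", "body": {"series": [{"x": 0,"y": 0,"z": -5,"rx": 0,"ry": 0,"rz": 0},{"x": 0,"y": 0,"z": -15,"rx": 0,"ry": 0,"rz": 0},{"x": 0,"y": 0,"z": -35,"rx": 0,"ry": 0,"rz": 0},{"x": 0,"y": 0,"z": -60,"rx": 0,"ry": 0,"rz": 0},{"x": 0,"y": 0,"z": -90,"rx": 0,"ry": 0,"rz": 0},{"x": 0,"y": 0,"z": -120,"rx": 0,"ry": 0,"rz": 0},{"x": 0,"y": 0,"z": -150,"rx": 0,"ry": 0,"rz": 0},{"x": 0,"y": 0,"z": -160,"rx": 0,"ry": 0,"rz": 0},{"x": 0,"y": 0,"z": -160,"rx": 0,"ry": 0,"rz": 0},{"x": 0,"y": 0,"z": -160,"rx": 0,"ry": 0,"rz": 0}]}}

```text
time: 9.35
tool_pos: [0.6431, 0.2702, 0.2757]
tool_rot: [-3.141, -0.49, 3.003]
contact_force: [0.4, -0.3, -1.4]
opening: 0.0437
grip_force: 12.0
```

```bash
python3 - <<'E'
from h import *
p=read_camera("wrist");cv2.imwrite("pics/f.png",p["pixels"])
R0,p0=cur()
for m in mark_of(p,"egg_cup"): print((R0.inv().apply(np.array(m["point"])-p0)*1000).round(1),m["confidence"])
# cup at tray (-.045,.07), grasp point 40 mm above its foot, hover 80 over floor
a=tray_tcp(-.045,.07,.006+.040+.08);print(p0,a,rel(RD,a))
E
```

```text
[ 2.7 -5.1 87.9] 0.75
[0.64287559 0.27026696 0.27536802] [ 0.46265611 -0.29217455  0.173     ] (array([  40.7, -581.8,  138.5]), array([  4.65, -27.88, -18.81]))
```

View pics/f.png

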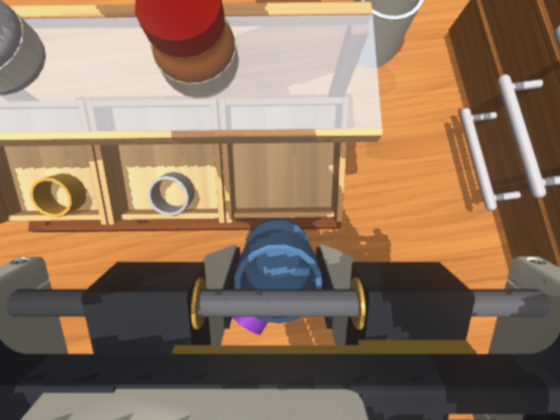

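The cup is held square between the pads at px (280,280), its foot about 41 mm beyond the grasp point, as planned. I'll carry it to the tray, turning it upright on the way.

Call:
{"method": "arm_command", "body": {"series": [{"x": 0.4,"y": -6,"z": 1.4,"rx": 0,"ry": -0.3,"rz": -0.2},{"x": 1.6,"y": -23,"z": 5.5,"rx": 0.2,"ry": -1.1,"rz": -0.8},{"x": 3.7,"y": -52,"z": 12.5,"rx": 0.4,"ry": -2.5,"rz": -1.7},{"x": 6.1,"y": -87,"z": 20.8,"rx": 0.7,"ry": -4.2,"rz": -2.8},{"x": 8.5,"y": -122,"z": 29,"rx": 1,"ry": -5.9,"rz": -4},{"x": 11,"y": -157,"z": 37.4,"rx": 1.3,"ry": -7.5,"rz": -5.1},{"x": 13.4,"y": -192,"z": 45.7,"rx": 1.5,"ry": -9.2,"rz": -6.2},{"x": 15.9,"y": -227,"z": 54,"rx": 1.8,"ry": -10.9,"rz": -7.3},{"x": 18.3,"y": -262,"z": 62.3,"rx": 2.1,"ry": -12.5,"rz": -8.5},{"x": 20.8,"y": -297,"z": 70.6,"rx": 2.4,"ry": -14.2,"rz": -9.6},{"x": 23.2,"y": -332,"z": 79,"rx": 2.7,"ry": -15.9,"rz": -10.7},{"x": 25.6,"y": -367,"z": 87.3,"rx": 2.9,"ry": -17.6,"rz": -11.9},{"x": 28.1,"y": -402,"z": 95.6,"rx": 3.2,"ry": -19.2,"rz": -13},{"x": 30.6,"y": -437,"z": 104,"rx": 3.5,"ry": -20.9,"rz": -14.1},{"x": 33,"y": -472,"z": 112,"rx": 3.8,"ry": -22.6,"rz": -15.2},{"x": 35.5,"y": -507,"z": 120.7,"rx": 4.1,"ry": -24.3,"rz": -16.4},{"x": 37.7,"y": -538,"z": 128,"rx": 4.3,"ry": -25.8,"rz": -17.4},{"x": 39.4,"y": -563,"z": 134,"rx": 4.5,"ry": -27,"rz": -18.2},{"x": 40.4,"y": -577,"z": 137.4,"rx": 4.6,"ry": -27.6,"rz": -18.6},{"x": 40.7,"y": -581.8,"z": 138.5,"rx": 4.65,"ry": -27.88,"rz": -18.81}]}}

```text
time: 11.45
tool_pos: [0.462, -0.2928, 0.1726]
tool_rot: [3.14, 0.002, -2.946]
contact_force: [1.2, 0.0, -0.7]
opening: 0.0437
grip_force: 12.0
```

```bash
python3 - <<'E'
from h import *
a=tray_tcp(-.045,.07,.006+.040);print(rel(RD,a))
R0,p0=cur();print(p0,R0.as_euler('xyz'))
p=read_camera("wrist");cv2.imwrite("pics/g.png",p["pixels"])
for q in("egg_cup","tray"):
  for m in mark_of(p,q): print(q,(R0.inv().apply(np.array(m["point"])-p0)*1000).round(1),m["point"],m["confidence"])
E
```

```text
(array([-0.7,  0.4, 79.6]), array([ 0.08,  0.1 , -0.11]))
[ 0.46196175 -0.29284883  0.17262872] [ 3.14016000e+00  1.66292267e-03 -2.94629919e+00]
egg_cup [ 3.7 -2.3 88.9] [0.4589, -0.2957, 0.0837] 0.83
tray [-43.7 -71.8 173.6] [0.519, -0.3545, -0.001] 0.95
```

Call:
{"method": "arm_command", "body": {"series": [{"x": 0,"y": 0,"z": 15,"rx": 0,"ry": 0,"rz": 0},{"x": 0,"y": 0,"z": 35,"rx": 0,"ry": 0,"rz": 0},{"x": 0,"y": 0,"z": 52,"rx": 0,"ry": 0,"rz": 0},{"x": 0,"y": 0,"z": 64,"rx": 0,"ry": 0,"rz": 0},{"x": 0,"y": 0,"z": 71,"rx": 0,"ry": 0,"rz": 0},{"x": 0,"y": 0,"z": 74,"rx": 0,"ry": 0,"rz": 0},{"x": 0,"y": 0,"z": 76,"rx": 0,"ry": 0,"rz": 0},{"x": 0,"y": 0,"z": 76,"rx": 0,"ry": 0,"rz": 0}]}}

```text
time: 12.4
tool_pos: [0.4637, -0.2922, 0.0977]
tool_rot: [-3.141, 0.003, -2.945]
contact_force: [-0.3, 0.2, -1.0]
opening: 0.044
grip_force: 12.0
```

Call:
{"method": "arm_command", "body": {"series": [{"x": 0,"y": 0,"z": 1,"rx": 0,"ry": 0,"rz": 0},{"x": 0,"y": 0,"z": 2,"rx": 0,"ry": 0,"rz": 0},{"x": 0,"y": 0,"z": 2,"rx": 0,"ry": 0,"rz": 0}]}}

```text
time: 12.7
tool_pos: [0.4635, -0.2922, 0.0955]
tool_rot: [-3.142, 0.003, -2.945]
contact_force: [0.3, 0.1, -0.7]
opening: 0.0437
grip_force: 12.0
```

Call:
{"method": "arm_command", "body": {"series": [{"x": 0,"y": 0,"z": 1,"rx": 0,"ry": 0,"rz": 0},{"x": 0,"y": 0,"z": 2,"rx": 0,"ry": 0,"rz": 0},{"x": 0,"y": 0,"z": 2,"rx": 0,"ry": 0,"rz": 0}]}}

```text
time: 13.0
tool_pos: [0.4636, -0.2923, 0.0936]
tool_rot: [-3.141, 0.003, -2.945]
contact_force: [0.3, -0.5, 3.0]
opening: 0.0438
grip_force: 12.0
```

Call:
{"method": "arm_command", "body": {"series": [{"x": 0,"y": 0,"z": 0.5,"rx": 0,"ry": 0,"rz": 0},{"x": 0,"y": 0,"z": 0.5,"rx": 0,"ry": 0,"rz": 0}]}}

```text
time: 13.2
tool_pos: [0.4637, -0.2923, 0.0935]
tool_rot: [-3.141, 0.003, -2.945]
contact_force: [-1.5, -0.3, 5.9]
opening: 0.0437
grip_force: 12.0
```

Call:
{"method": "arm_command", "body": {"series": [{"x": 0,"y": 0,"z": 0,"rx": 0,"ry": 0,"rz": 0},{"x": 0,"y": 0,"z": 0,"rx": 0,"ry": 0,"rz": 0},{"x": 0,"y": 0,"z": 0,"rx": 0,"ry": 0,"rz": 0},{"x": 0,"y": 0,"z": 0,"rx": 0,"ry": 0,"rz": 0},{"x": 0,"y": 0,"z": 0,"rx": 0,"ry": 0,"rz": 0},{"x": 0,"y": 0,"z": -30,"rx": 0,"ry": 0,"rz": 0},{"x": 0,"y": 0,"z": -70,"rx": 0,"ry": 0,"rz": 0},{"x": 0,"y": 0,"z": -110,"rx": 0,"ry": 0,"rz": 0},{"x": 0,"y": 0,"z": -150,"rx": 0,"ry": 0,"rz": 0},{"x": 0,"y": 0,"z": -180,"rx": 0,"ry": 0,"rz": 0},{"x": 0,"y": 0,"z": -180,"rx": 0,"ry": 0,"rz": 0}], "hand": 56}}

```text
time: 14.3
tool_pos: [0.4643, -0.2933, 0.2776]
tool_rot: [-3.135, 0.008, -2.945]
contact_force: [0.7, 0.7, 0.2]
opening: 0.0562
grip_force: 0.0
```

```bash
python3 - <<'E'
from h import *
p=read_camera("wrist");cv2.imwrite("pics/i.png",p["pixels"])
for m in mark_of(p,"egg_cup"): print(m["point"],m["confidence"])
# brass: fresh look, relative to its bin
b=rackR(YAW).apply([.028,.126,.07])+ORG
p=read_camera("top")
for m in mark_of(p,"brass_ring"): print((rackR(YAW)*BINR).inv().apply(np.array(m["point"])-b).round(4),round(m["confidence"],2))
pre=bin_tcp(.126,-.0352,-.002,.029+.16);g=bin_tcp(.126,-.0352,-.002,.029)
print(pre,rel(RT,pre),cur()[1])
E
```

```text
[0.4621, -0.2959, 0.0061] 0.89
[-0.039  -0.0036  0.0051] 0.56
[-0.1656 -0.0264  0.0331] 0.5
[0.60304957 0.02842421 0.26185023] (array([-200.4,  286.6,   10.4]), array([-4.55, 27.77, 18.83])) [ 0.46253971 -0.29184494  0.27141398]
```

View pics/i.png

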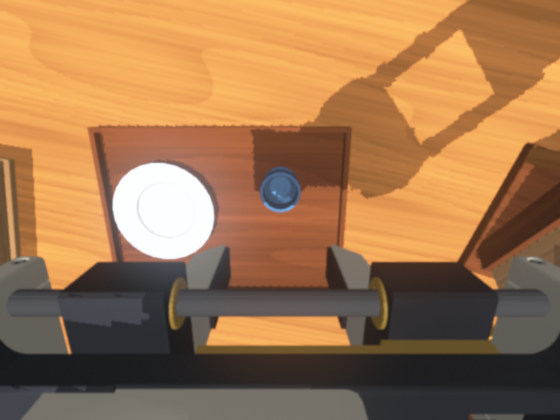

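The cup stands upright on the bare half at px (280,190), clear of the plate. Next is the brass ring.

Call:
{"method": "arm_command", "body": {"series": [{"x": -10,"y": 15,"z": 0,"rx": 0,"ry": 1,"rz": 1},{"x": -30,"y": 45,"z": 0,"rx": -0.5,"ry": 4,"rz": 3},{"x": -60,"y": 85,"z": 0,"rx": -1.2,"ry": 8,"rz": 5.5},{"x": -90,"y": 128,"z": 0,"rx": -2,"ry": 12.5,"rz": 8.4},{"x": -120,"y": 171,"z": 0,"rx": -2.7,"ry": 16.6,"rz": 11.3},{"x": -150,"y": 214,"z": 3,"rx": -3.4,"ry": 20.8,"rz": 14},{"x": -180,"y": 257,"z": 7,"rx": -4.1,"ry": 25,"rz": 17},{"x": -195,"y": 280,"z": 10,"rx": -4.4,"ry": 27,"rz": 18.3},{"x": -200.4,"y": 286.6,"z": 10.4,"rx": -4.55,"ry": 27.77,"rz": 18.83},{"x": -200.4,"y": 286.6,"z": 10.4,"rx": -4.55,"ry": 27.77,"rz": 18.83},{"x": -200.4,"y": 286.6,"z": 10.4,"rx": -4.55,"ry": 27.77,"rz": 18.83},{"x": -200.4,"y": 286.6,"z": 10.4,"rx": -4.55,"ry": 27.77,"rz": 18.83}]}}

```text
time: 15.7
tool_pos: [0.6031, 0.0264, 0.2633]
tool_rot: [-3.14, -0.486, 3.001]
contact_force: [0.2, 0.4, 0.7]
opening: 0.0562
grip_force: 0.0
```

```bash
python3 - <<'E'
from h import *
b=rackR(YAW).apply([.028,.126,.07])+ORG
p=read_camera("wrist");cv2.imwrite("pics/j.png",p["pixels"])
for q in("brass_ring","bin0"):
  for m in mark_of(p,q): print(q,(rackR(YAW)*BINR).inv().apply(np.array(m["point"])-b).round(4),round(m["confidence"],2))
print(rel(RT,bin_tcp(.126,-.0352,-.0025,.029)))
E
```

```text
brass_ring [-0.0375 -0.0051  0.0024] 0.75
brass_ring [-0.1685 -0.0228  0.0328] 0.41
bin0 [ 0.0003 -0.0065 -0.0046] 0.93
bin0 [ 0.0024 -0.2561 -0.001 ] 0.8
bin0 [-0.0002 -0.1267 -0.0023] 0.77
(array([1.000e-01, 2.200e+00, 1.618e+02]), array([-0.03,  0.18, -0.13]))
```

View pics/j.png

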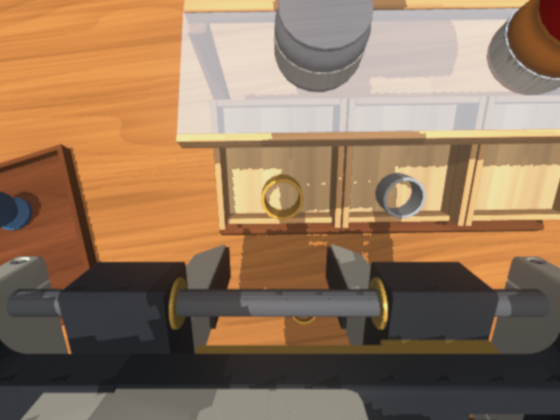

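The ring sits at px (282,197) and the fingers are centred at about 279, so I'll shift +2.8 mm in tool y and go in.

Call:
{"method": "arm_command", "body": {"series": [{"x": 0,"y": 2.8,"z": 30,"rx": 0,"ry": 0,"rz": 0},{"x": 0,"y": 2.8,"z": 70,"rx": 0,"ry": 0,"rz": 0},{"x": 0,"y": 2.8,"z": 100,"rx": 0,"ry": 0,"rz": 0},{"x": 0,"y": 2.8,"z": 125,"rx": 0,"ry": 0,"rz": 0},{"x": 0,"y": 2.8,"z": 142,"rx": 0,"ry": 0,"rz": 0},{"x": 0,"y": 2.8,"z": 154,"rx": 0,"ry": 0,"rz": 0},{"x": 0,"y": 2.8,"z": 161,"rx": 0,"ry": 0,"rz": 0},{"x": 0,"y": 2.8,"z": 161,"rx": 0,"ry": 0,"rz": 0},{"x": 0,"y": 2.8,"z": 161,"rx": 0,"ry": 0,"rz": 0}]}}

```text
time: 16.75
tool_pos: [0.5298, 0.0406, 0.1213]
tool_rot: [-3.14, -0.485, 3.003]
contact_force: [0.3, -0.3, 0.5]
opening: 0.0564
grip_force: 0.0
```

Call:
{"method": "arm_command", "body": {"series": [{"x": 0,"y": 0,"z": 0,"rx": 0,"ry": 0,"rz": 0},{"x": 0,"y": 0,"z": 0,"rx": 0,"ry": 0,"rz": 0},{"x": 0,"y": 0,"z": 0,"rx": 0,"ry": 0,"rz": 0},{"x": 0,"y": 0,"z": 0,"rx": 0,"ry": 0,"rz": 0},{"x": 0,"y": 0,"z": 0,"rx": 0,"ry": 0,"rz": 0},{"x": 0,"y": 0,"z": 0,"rx": 0,"ry": 0,"rz": 0}], "hand": 38}}

```text
time: 17.35
tool_pos: [0.5298, 0.0408, 0.1212]
tool_rot: [-3.14, -0.485, 3.003]
contact_force: [2.7, -0.5, 5.4]
opening: 0.0441
grip_force: 12.0
```

```bash
python3 - <<'E'
from h import *
print(rel(RT,bin_tcp(.126,-.0352,-.0025,.029)))
E
```

```text
(array([ 0.5, -1.7,  0.9]), array([-0.07,  0.2 , -0.04]))
```

Call:
{"method": "arm_command", "body": {"series": [{"x": 0,"y": 0,"z": -5,"rx": 0,"ry": 0,"rz": 0},{"x": 0,"y": 0,"z": -15,"rx": 0,"ry": 0,"rz": 0},{"x": 0,"y": 0,"z": -35,"rx": 0,"ry": 0,"rz": 0},{"x": 0,"y": 0,"z": -60,"rx": 0,"ry": 0,"rz": 0},{"x": 0,"y": 0,"z": -90,"rx": 0,"ry": 0,"rz": 0},{"x": 0,"y": 0,"z": -120,"rx": 0,"ry": 0,"rz": 0},{"x": 0,"y": 0,"z": -150,"rx": 0,"ry": 0,"rz": 0},{"x": 0,"y": 0,"z": -160,"rx": 0,"ry": 0,"rz": 0},{"x": 0,"y": 0,"z": -160,"rx": 0,"ry": 0,"rz": 0},{"x": 0,"y": 0,"z": -160,"rx": 0,"ry": 0,"rz": 0}]}}

```text
time: 18.35
tool_pos: [0.6032, 0.0309, 0.2616]
tool_rot: [-3.14, -0.488, 3.003]
contact_force: [0.2, -0.1, -1.4]
opening: 0.0441
grip_force: 12.0
```

```bash
python3 - <<'E'
from h import *
p=read_camera("wrist");cv2.imwrite("pics/k.png",p["pixels"])
R0,p0=cur()
for m in mark_of(p,"brass_ring"): print((R0.inv().apply(np.array(m["point"])-p0)*1000).round(1),m["confidence"])
a=tray_tcp(.045,.07,.006+.024+.08);print(p0,a,rel(RD,a))
E
```

```text
[ 1.5  0.7 73.4] 0.94
[123.6  26.8 158.7] 0.62
[-133.4   21.7  203.6] 0.6
[0.6029157  0.03096673 0.26120955] [ 0.55091143 -0.2745394   0.157     ] (array([ -40.8, -309.6,   96.8]), array([  4.6 , -27.76, -18.83]))
```

View pics/k.png

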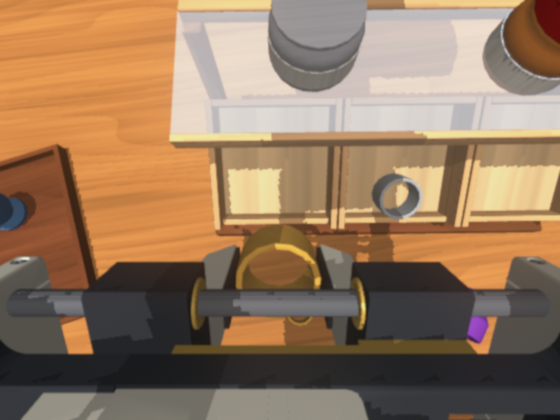

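The ring is held square at px (279,270), and the steel ring is still in its bin at (400,197). Carrying it to the tray.

Call:
{"method": "arm_command", "body": {"series": [{"x": -0.5,"y": -4,"z": 1,"rx": 0.1,"ry": -0.4,"rz": -0.2},{"x": -2,"y": -16,"z": 5,"rx": 0.2,"ry": -1.4,"rz": -1},{"x": -4.9,"y": -37,"z": 11.6,"rx": 0.6,"ry": -3.3,"rz": -2.3},{"x": -8.2,"y": -62,"z": 19.4,"rx": 0.9,"ry": -5.6,"rz": -3.8},{"x": -12.2,"y": -93,"z": 29,"rx": 1.4,"ry": -8.3,"rz": -5.6},{"x": -16.3,"y": -124,"z": 38.7,"rx": 1.8,"ry": -11.1,"rz": -7.5},{"x": -20.4,"y": -155,"z": 48.4,"rx": 2.3,"ry": -13.9,"rz": -9.4},{"x": -24.5,"y": -186,"z": 58,"rx": 2.8,"ry": -16.7,"rz": -11.3},{"x": -28.6,"y": -217,"z": 67.8,"rx": 3.2,"ry": -19.4,"rz": -13.2},{"x": -32.6,"y": -248,"z": 77.4,"rx": 3.7,"ry": -22.2,"rz": -15.1},{"x": -36.7,"y": -279,"z": 87,"rx": 4.1,"ry": -25,"rz": -16.9},{"x": -39.2,"y": -297,"z": 93,"rx": 4.4,"ry": -26.6,"rz": -18.1},{"x": -40.4,"y": -306,"z": 96,"rx": 4.5,"ry": -27.4,"rz": -18.6},{"x": -40.8,"y": -309.6,"z": 96.8,"rx": 4.6,"ry": -27.76,"rz": -18.83},{"x": -40.8,"y": -309.6,"z": 96.8,"rx": 4.6,"ry": -27.76,"rz": -18.83},{"x": -40.8,"y": -309.6,"z": 96.8,"rx": 4.6,"ry": -27.76,"rz": -18.83}]}}

```text
time: 20.05
tool_pos: [0.5522, -0.2738, 0.1582]
tool_rot: [-3.141, 0.002, -2.944]
contact_force: [0.2, 1.2, 0.3]
opening: 0.0437
grip_force: 12.0
```

```bash
python3 - <<'E'
from h import *
R0,p0=cur();print(rel(RD,tray_tcp(.045,.07,.006+.024)))
p=read_camera("wrist")
for m in mark_of(p,"brass_ring"): print((R0.inv().apply(np.array(m["point"])-p0)*1000).round(1),m["point"],m["confidence"])
E
```

```text
(array([ 1.6, -0.4, 81.2]), array([-0.03,  0.13,  0.04]))
[ 3.3  2.5 72.1] [0.5487, -0.272, 0.0861] 0.96
```

Call:
{"method": "arm_command", "body": {"series": [{"x": 0,"y": 0,"z": 15,"rx": 0,"ry": 0,"rz": 0},{"x": 0,"y": 0,"z": 35,"rx": 0,"ry": 0,"rz": 0},{"x": 0,"y": 0,"z": 52,"rx": 0,"ry": 0,"rz": 0},{"x": 0,"y": 0,"z": 64,"rx": 0,"ry": 0,"rz": 0},{"x": 0,"y": 0,"z": 72,"rx": 0,"ry": 0,"rz": 0},{"x": 0,"y": 0,"z": 76,"rx": 0,"ry": 0,"rz": 0},{"x": 0,"y": 0,"z": 78,"rx": 0,"ry": 0,"rz": 0},{"x": 0,"y": 0,"z": 78,"rx": 0,"ry": 0,"rz": 0}]}}

```text
time: 20.95
tool_pos: [0.5522, -0.2748, 0.0803]
tool_rot: [-3.141, 0.003, -2.944]
contact_force: [-0.7, 0.5, -0.5]
opening: 0.044
grip_force: 12.0
```

Call:
{"method": "arm_command", "body": {"series": [{"x": 0,"y": 0,"z": 1,"rx": 0,"ry": 0,"rz": 0},{"x": 0,"y": 0,"z": 1.5,"rx": 0,"ry": 0,"rz": 0},{"x": 0,"y": 0,"z": 1.5,"rx": 0,"ry": 0,"rz": 0}]}}

```text
time: 21.25
tool_pos: [0.552, -0.2748, 0.0787]
tool_rot: [-3.141, 0.003, -2.945]
contact_force: [0.7, 0.6, -0.6]
opening: 0.0436
grip_force: 12.0
```

Call:
{"method": "arm_command", "body": {"series": [{"x": 0,"y": 0,"z": 1,"rx": 0,"ry": 0,"rz": 0},{"x": 0,"y": 0,"z": 1.5,"rx": 0,"ry": 0,"rz": 0},{"x": 0,"y": 0,"z": 1.5,"rx": 0,"ry": 0,"rz": 0}]}}

```text
time: 21.55
tool_pos: [0.5519, -0.2747, 0.0768]
tool_rot: [-3.141, 0.002, -2.944]
contact_force: [-0.6, -0.2, -0.5]
opening: 0.0436
grip_force: 12.0
```

Call:
{"method": "arm_command", "body": {"series": [{"x": 0,"y": 0,"z": 0.7,"rx": 0,"ry": 0,"rz": 0},{"x": 0,"y": 0,"z": 1.2,"rx": 0,"ry": 0,"rz": 0},{"x": 0,"y": 0,"z": 1.2,"rx": 0,"ry": 0,"rz": 0}]}}

```text
time: 21.85
tool_pos: [0.552, -0.2748, 0.0762]
tool_rot: [-3.141, 0.003, -2.945]
contact_force: [-1.2, 0.9, 3.6]
opening: 0.0433
grip_force: 12.0
```

Contact at 3.6 N, so I'll release slowly and retreat.

Call:
{"method": "arm_command", "body": {"series": [{"x": 0,"y": 0,"z": 0,"rx": 0,"ry": 0,"rz": 0},{"x": 0,"y": 0,"z": 0,"rx": 0,"ry": 0,"rz": 0},{"x": 0,"y": 0,"z": 0,"rx": 0,"ry": 0,"rz": 0},{"x": 0,"y": 0,"z": 0,"rx": 0,"ry": 0,"rz": 0},{"x": 0,"y": 0,"z": 0,"rx": 0,"ry": 0,"rz": 0},{"x": 0,"y": 0,"z": -30,"rx": 0,"ry": 0,"rz": 0},{"x": 0,"y": 0,"z": -70,"rx": 0,"ry": 0,"rz": 0},{"x": 0,"y": 0,"z": -110,"rx": 0,"ry": 0,"rz": 0},{"x": 0,"y": 0,"z": -150,"rx": 0,"ry": 0,"rz": 0},{"x": 0,"y": 0,"z": -180,"rx": 0,"ry": 0,"rz": 0},{"x": 0,"y": 0,"z": -180,"rx": 0,"ry": 0,"rz": 0},{"x": 0,"y": 0,"z": -180,"rx": 0,"ry": 0,"rz": 0}], "hand": 56}}

```text
time: 23.05
tool_pos: [0.5515, -0.2747, 0.2561]
tool_rot: [-3.14, 0.003, -2.944]
contact_force: [-0.5, -0.4, -0.5]
opening: 0.0562
grip_force: 0.0
```

```bash
python3 - <<'E'
from h import *
p=read_camera("wrist");cv2.imwrite("pics/l.png",p["pixels"])
for q in("egg_cup","brass_ring"):
  for m in mark_of(p,q): print(q,Ro.from_euler('z',-TY).apply(np.array(m["point"])-TO).round(4),m["confidence"])
E
```

```text
egg_cup [-0.0452  0.0687  0.0063] 0.64
brass_ring [0.0448 0.0687 0.002 ] 0.82
```

View pics/l.png

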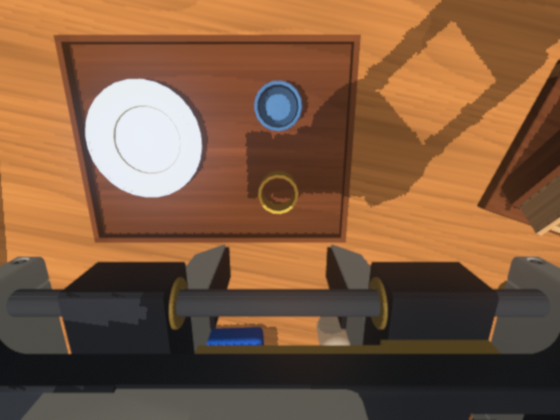

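The cup at px (278,105) and the ring at (278,194) both stand upright and apart, clear of the plate, at tray (∓45, 69) mm. Handing in.

```bash
python3 -c "
from cell import *
print(hand_in())"
```

```text
the job is handed in; nothing more can be done
None
```

The egg cup and brass ring stand upright and apart on the bare half of the tray, clear of the plate, and the job was handed in at about 23 s; `hand_in()` gave no verdict.

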